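# Scan the label of the tall parts carton

### The job

Book in the tall parts carton: take the hand scanner from its rest, point its window squarely at the middle of the barred label on the tallest of the three cartons from about a hand's width (10 cm) away, and hold it still there for two seconds. Scan none of the other labels and do not push the cartons about; then lay the scanner back in its rest as it lay before and let go.

Things in the scene. Friction and masses are not known exactly. Their poses are not given: they have to be found in the camera images.
- scanner: Cordless hand scanner, 0.15 to 0.3 kg, a straight bar: grey handle 34 mm wide (y), 30 mm high, from x = -70 to +66 mm, then a black head 48 mm wide, 36 mm high to x = +100 mm with a glass window in front. Origin: on the underside below the handle; x along the bar to the window, z up. Pinch the handle across y at x = 0, 15 mm above the underside (mass centre about 25 mm ahead of there).
- scanner_window (a point): Middle of the scanner's window, at (102, 0, 18) mm in the scanner's frame; its x axis is the line of sight, straight out of the window, z up. It reads by itself, with no trigger to press: the label must be straight ahead, 50 to 150 mm from the window, and the scanner held still for a second.
- scanner_rest: Rest fixed to the bench: plate 140 x 78 x 6 mm, two saddles 16 mm thick at x = -45 and +45 mm, 74 mm free between them for fingers. The scanner lies on the saddle floors, 30 mm above the bench; saddles 46 mm wide inside, flared walls up to 56 mm above the bench. Origin: underside centre. At the start the scanner's origin is 30 mm above it, axes parallel, head past the +x saddle.
- carton_tall: The tallest carton: brown cardboard, 80 mm deep (x), 90 mm wide (y), 165 mm high, loose, with a white 64 x 44 mm label with black upright bars, centred across the face that looks roughly towards the robot. Origin: centre of the underside; x points from the labelled front face straight through to the back, y along the width, z up. The labelled face lies at x = -40 mm.
- label_tall (a point): Centre of the label on the tall carton, on its surface, 100 mm above the bench. Its x axis points square into the carton (away from the side it is read from), y along the label's 64 mm length, z up.
- carton_wide: Low wide carton, 80 mm deep, 130 mm wide, 90 mm high, loose, with a like label. Origin: centre of the underside; x points from the labelled front face straight through to the back, y along the width, z up. The labelled face lies at x = -40 mm.
- label_wide (a point): Centre of the label on the wide carton, on its surface, 50 mm above the bench. Its x axis points square into the carton (away from the side it is read from), y along the label's 64 mm length, z up.
- carton_cube: Nearly cubic carton, 90 mm deep, 100 mm wide, 95 mm high, loose, with a like label. Origin: centre of the underside; x points from the labelled front face straight through to the back, y along the width, z up. The labelled face lies at x = -45 mm.
- label_cube (a point): Centre of the label on the cubic carton, on its surface, 50 mm above the bench. Its x axis points square into the carton (away from the side it is read from), y along the label's 64 mm length, z up.
Not all that is in view belongs to the job. Leave any green or purple look-alike of the carton_tall alone.

How it is judged:
On the way:
1. the held scanner looks at the tall carton's label from 50 to 150 mm, the line of sight within 20 mm of the label's middle sideways and up or down and within 0.4 rad of square to it, held still for 1 s (x of label_tall in the frame of scanner_window between 0.05 and 0.15 m and y of label_tall in the frame of scanner_window between -0.02 and 0.02 m and z of label_tall in the frame of scanner_window between -0.02 and 0.02 m and x of scanner_window in the frame of label_tall below 0 m and angle between the x axis of scanner_window and the x axis of label_tall, either way round below 0.4 rad and linear speed of scanner below 0.02 m/s and angular speed of scanner below 0.1 rad/s and contact force between the fingers and scanner above 0.5 N), for 1 s.
At the end, for the whole second after the job is handed in: The scanner lies still and level (0.1 rad) in both saddles of its rest, right way up and head the same way as at the start, within 20 mm along and 10 mm across of where it lay; all three cartons stand upright within 20 mm of where they stood (x of scanner in the frame of scanner_rest between -0.02 and 0.02 m and y of scanner in the frame of scanner_rest between -0.01 and 0.01 m and z of scanner in the frame of scanner_rest between 0.026 and 0.036 m and x of scanner_window in the frame of scanner_rest above 0.06 m and angle between each of scanner, carton_tall, carton_wide, carton_cube's own z axis and vertical below 0.1 rad and angle between the x axis of scanner and the x axis of scanner_rest, either way round below 0.25 rad and linear speed of scanner below 0.02 m/s and distance of each of carton_tall, carton_wide, carton_cube from where it was at the start of the episode below 0.02 m and z of scanner_window in the frame of scanner_rest above 0.04 m); the robot touches nothing.
It fails at once if a carton is moved more than 20 mm or tipped (not (distance of each of carton_tall, carton_wide, carton_cube from where it was at the start of the episode below 0.02 m and angle between each of carton_tall, carton_wide, carton_cube's own z axis and vertical below 0.1 rad)).
It fails at once if the scanner is held still, aimed squarely and closely at the label of another carton ((x of label_wide in the frame of scanner_window between 0.05 and 0.15 m and y of label_wide in the frame of scanner_window between -0.015 and 0.015 m and z of label_wide in the frame of scanner_window between -0.015 and 0.015 m and x of scanner_window in the frame of label_wide below 0 m and angle between the x axis of scanner_window and the x axis of label_wide, either way round below 0.3 rad and linear speed of scanner below 0.008 m/s and angular speed of scanner below 0.05 rad/s and contact force between the fingers and scanner above 0.5 N) or (x of label_cube in the frame of scanner_window between 0.05 and 0.15 m and y of label_cube in the frame of scanner_window between -0.015 and 0.015 m and z of label_cube in the frame of scanner_window between -0.015 and 0.015 m and x of scanner_window in the frame of label_cube below 0 m and angle between the x axis of scanner_window and the x axis of label_cube, either way round below 0.3 rad and linear speed of scanner below 0.008 m/s and angular speed of scanner below 0.05 rad/s and contact force between the fingers and scanner above 0.5 N)).
It also fails if it takes over 54 s, if anything falls off the work surface, if the arm or the gripper's body presses on something with over 40 N, if the wrist force passes 120 N, or if a joint passes its speed limit or range.

### The arm

A 6-joint arm with a two-finger parallel gripper is mounted at the origin on a cart in front of the work surface, level with it; the furniture and walls round the work are solid. World frame = base frame: x ahead of the robot, y to its left, z up, the work surface at z = 0. Lengths are in m, angles in rad, forces in N, time in s.
With the tool pointing down it reaches from about 0.35 to 0.725 m from the base axis. Payload 4.3 kg.
Tool frame: the origin (TCP) lies midway between the tips of the shut fingers; the grasp point (between the pads) lies r.grip_depth behind it (r.grip_depth is the distance from the TCP to the grasp point, in m); z points along the fingers, x is the direction in which the jaws open and shut, and the axes are right-handed (so a half turn about z gives the same grasp; the last joint's range is limited). The gripper opens to 85 mm and grips with 20 to 120 N. Pads are 22 mm wide; open, the fingers measure 114 mm over their backs; the gripper's body (76 mm by 85 mm) begins 54 mm behind the grasp point. The pads swing forward as they close: fully open they stand 13 mm farther back than shut.
Start: joints at [-1.361, 0.377, 0.081, 1.274, 0, 1.46], TCP at [0.181, -0.546, 0.231] pointing down, gripper open.
Joint ranges: [-2.72, 2.72], [-0.84, 1.66], [-1.02, 1.22], [-1.77, 2.12], [-1.37, 1.28], [-3.14, 3.14]. Speed limits (rad/s): [2.57, 2.57, 3.14, 3.14, 3.14, 3.14].

### API

Orientations are given as a rotation vector (axis times angle).
In Python, from cell import r, optics gives the robot as it stands. Calls block until the motion is done:
- r.reach(position, orientation): joint-space move of the TCP to a pose.
- r.move_l(position, orientation=None, speed=0.15, f_stop=None): straight line of the TCP; orientation=None keeps the orientation; speed is the mean speed in m/s. With f_stop (N) it stops when the force on the tool has changed by that much, and returns True; else False.
- r.set_joints(angles): joint-space move.
- r.open_gripper() and r.grasp(newtons=None): open the fingers fully, or close them until they stop; newtons is the grip in N (None keeps the last).
- r.hold(seconds).
- r.ik(position, orientation): joint angles nearest the present ones, or None.
- r.state(): the state.
- optics.grab_frame(name): name is "scene" or "side" or "wrist"; returns (picture, depth): 384x512x3 uint8, red, green, blue; 384x512 float32, m along the optical axis (not along the pixel's ray), 0 where there is no reading.
- optics.camera_model(name): a dict with "camera_matrix" (3x3 intrinsics, pixels), "rvec" (rotation vector, rad) and "tvec" (3), from world to camera coordinates, as OpenCV has them. Camera axes: x right, y down, z forward; pixel columns grow to the right and rows downward; lengths in m; the calibration is good to about 2 mm. A picture is of the moment at which its call begins: read the wrist's pose just before it. camera_model takes no time and is no camera call; for the wrist camera it gives the pose at the moment of the call.
A pose or a line that the arm cannot do raises r.MotionError and nothing moves.
- r.finish_job(): hands the job in, once; it reports no verdict.
The state is a dict: "time_s": time; "joint_pos": joint angles; "qvel": joint speeds; "joint_torque": joint torques, N m; "ee_pos": TCP position; "orientation": TCP orientation; "force": force on the tool from outside, world axes, zero at the start; "torque": the same for the moment, N m; "finger_gap": finger opening in m.
Only numpy, scipy, OpenCV 4.12 (cv2) and the standard library are available. Lean on these libraries where they do the work, as an engineer would, in place of code of your own. Each camera call takes 0.05 s, during which the arm holds its last target.

## Working session

There is one attempt and no reset: what is moved stays moved. The work goes in short steps, each a Python script; the robot and the scene stay as the last script left them, time stands still between calls to the robot, and variables do not carry over. Pictures are saved under pics/ and viewed, and the job is handed in when it is done.

```bash
mkdir -p pics; python3 - <<'E'
from cell import r, optics
import cv2,numpy as np
for n in("scene","side"):
    p,d=optics.grab_frame(n); cv2.imwrite(f"pics/{n}0.png",p[:,:,::-1]); np.savez(f"{n}0.npz",p=p,d=d)
    m=optics.camera_model(n);R=cv2.Rodrigues(m["rvec"])[0]; print(n,-R.T@m["tvec"],R[2],m["camera_matrix"][0,0])
    print((d>0).mean())
s=r.state();print(s["time_s"],s["ee_pos"],s["orientation"],r.grip_depth)
E
```

```text
scene [ 0.02330002 -0.5251011   0.53558474] [ 0.59412111  0.64487335 -0.48078942] 372.12882053452194
0.9959869384765625
side [0.04000983 1.06318613 0.81158281] [ 0.39022575 -0.74236149 -0.54463132] 442.10486218823485
0.9960784912109375
0.1 [ 0.18064388 -0.5452765   0.23042551] [-2.54571487e+00  1.83876770e+00  2.16063261e-03] 0.0187
```

View pics/scene0.png

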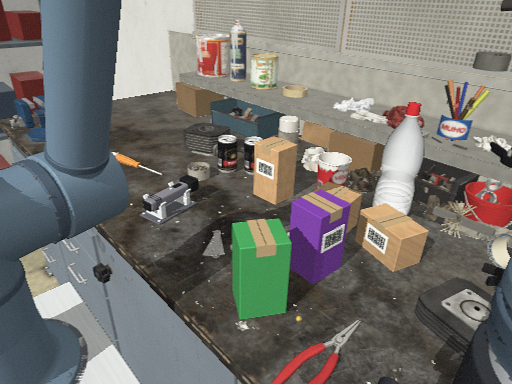

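View pics/side0.png

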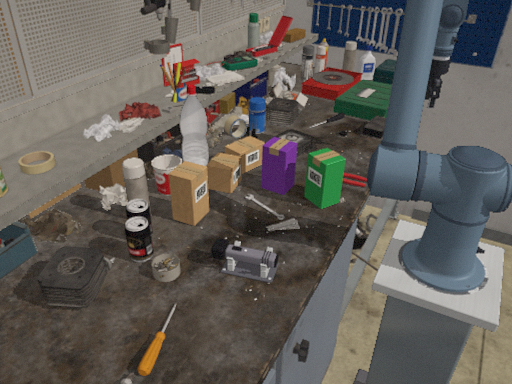

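The scene view shows the scanner in its rest at about (172,197) with its head at (190,186). The tall brown carton is at (275,170) with its label at (268,174). The green and purple look-alikes are at (262,265) and (320,235), and the other brown cartons at (393,235) and (345,200). The side view shows the tall carton at (190,192) and the scanner at (250,260).

```bash
cat > h.py <<'E'
from cell import r, optics
import cv2,numpy as np
def cloud(n,d):
    m=optics.camera_model(n);R=cv2.Rodrigues(m["rvec"])[0];K=m["camera_matrix"]
    v,u=np.mgrid[:d.shape[0],:d.shape[1]]
    P=np.stack([(u-K[0,2])/K[0,0]*d,(v-K[1,2])/K[1,1]*d,d],-1)
    return (P-np.asarray(m["tvec"]).ravel())@R
E
python3 - <<'E'
from h import *
for n,x0,y0,w,h in(("scene",110,120,200,110),("side",150,140,140,140)):
    z=np.load(n+"0.npz");p,d=z["p"],z["d"]
    c=cloud(n,d);np.save(n+"c.npy",c)
    cv2.imwrite(f"pics/{n}crop.png",cv2.resize(p[y0:y0+h,x0:x0+w,::-1],None,fx=4,fy=4,interpolation=cv2.INTER_CUBIC))
for n,pts in (("scene",[(268,174),(190,185),(170,197),(393,235),(378,238),(345,195),(276,148)]),("side",[(250,258),(222,250),(200,190),(190,170),(224,170),(245,152)])):
    c=np.load(n+"c.npy")
    for u,v in pts: print(n,u,v,c[v,u].round(3))
E
```

```text
scene 268 174 [0.692 0.129 0.086]
scene 190 185 [0.523 0.265 0.055]
scene 170 197 [0.451 0.254 0.047]
scene 393 235 [ 0.692 -0.251  0.082]
scene 378 238 [ 0.697 -0.218  0.054]
scene 345 195 [ 0.739 -0.093  0.096]
scene 276 148 [0.701 0.112 0.167]
side 250 258 [0.442 0.289 0.054]
side 222 250 [0.516 0.307 0.065]
side 200 190 [0.689 0.145 0.107]
side 190 170 [0.721 0.143 0.166]
side 224 170 [ 0.706 -0.023  0.088]
side 245 152 [ 0.712 -0.178  0.083]
```

```bash
ls pics
```

```text
scene0.png
scenecrop.png
side0.png
sidecrop.png
```

View pics/scenecrop.png

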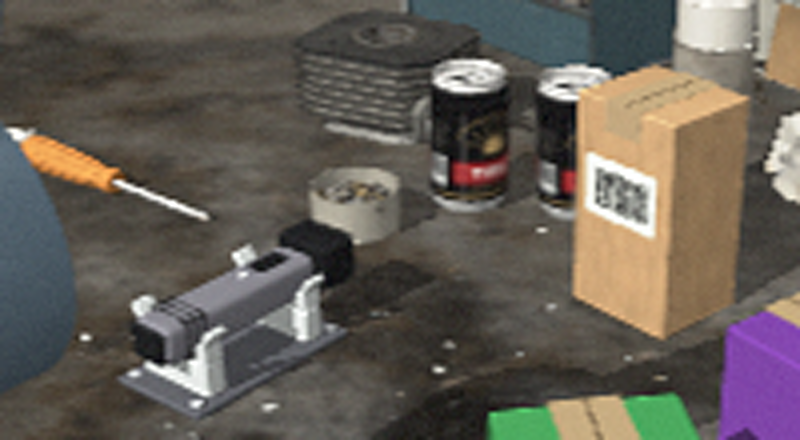

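View pics/sidecrop.png

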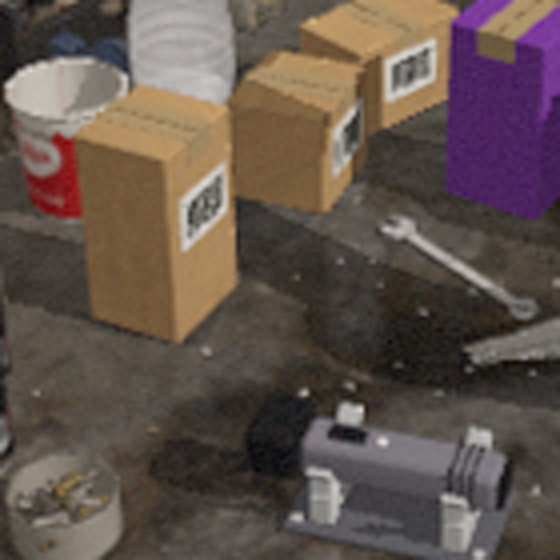

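Both crops are clear: the tall carton's label faces the robot in both views, and the scanner lies level with its head towards +x. Next I measure both from the fused depth points.

```bash
python3 - <<'E'
from h import *
cs=[];ps=[]
for n in("scene","side"):
    c=np.load(n+"c.npy").reshape(-1,3);p=np.load(n+"0.npz")["p"].reshape(-1,3).astype(int)
    # tall carton
    m=(abs(c[:,0]-.715)<.1)&(abs(c[:,1]-.135)<.1)&(c[:,2]>.02)&(c[:,2]<.18)
    top=m&(abs(c[:,2]-.165)<.006)
    print(n,'top',cv2.minAreaRect(c[top][:,:2].astype(np.float32)*1000),c[top].mean(0),top.sum())
    brown=(p[:,0]-p[:,2]>40)
    w=m&(p.min(1)>150)&(c[:,0]<.72)&(c[:,2]<.135)
    q=c[w];print('label',len(q),q.mean(0),q.min(0),q.max(0))
    f=m&brown&(c[:,2]<.15)&(c[:,2]>.03)
    u,s,vt=np.linalg.svd(q-np.median(q,0),full_matrices=False);print('n',vt[2],s)
    # scanner
    m=(abs(c[:,0]-.46)<.14)&(abs(c[:,1]-.275)<.1)
    h=m&(c[:,2]>.052)&(c[:,2]<.08)&(p.max(1)-p.min(1)<40)
    q=c[h].astype(np.float32);print('scan',len(q),cv2.minAreaRect(q[:,:2]*1000),q.mean(0)); 
    k=h&(p.max(1)<60);print('head',c[k].mean(0),k.sum(),c[k].max(0))
    g=m&(c[:,2]>.003)&(c[:,2]<.1);print('all',cv2.minAreaRect(c[g][:,:2].astype(np.float32)*1000))
    o=m&(c[:,2]>.055)
    im=np.full((500,600,3),128,np.uint8)
    for P,C in zip(c[m&(c[:,2]>.004)],p[m&(c[:,2]>.004)]):
        cv2.circle(im,(int((P[0]-.3)*2000),int((.4-P[1])*2000)),2,tuple(int(x) for x in C[::-1]),-1)
    cv2.imwrite(f"pics/top_{n}.png",im)
E
```

```text
scene top ((729.9368286132812, 141.18870544433594), (83.05362701416016, 92.49018096923828), 2.1064612865448) [0.7247912  0.13469406 0.16499257] 429
label 186 [0.69074122 0.14158537 0.09989926] [0.68692202 0.10654335 0.07465543] [0.69596257 0.1786517  0.12354057]
n [0.99930403 0.03575436 0.01063416] [0.30797721 0.21145096 0.01710107]
scan 588 ((465.19366455078125, 271.651123046875), (172.37855529785156, 75.1823959350586), 11.270695686340332) [0.4648289  0.26689237 0.05952066]
head [0.50556318 0.27544656 0.06182829] 181 [0.55052929 0.30983087 0.06786105]
all ((449.18890380859375, 274.4297790527344), (190.5442352294922, 236.1836700439453), 85.49226379394531)
side top ((727.8125, 145.99395751953125), (83.31159210205078, 93.58169555664062), 3.8469104766845703) [0.7252906  0.14922925 0.16510184] 472
label 84 [0.68832274 0.14668666 0.10201622] [0.68415694 0.10805146 0.07567494] [0.69342445 0.17690354 0.12805327]
n [-0.99895314 -0.04555516  0.00416556] [0.20306263 0.14724937 0.01257405]
scan 766 ((464.6515197753906, 275.5513610839844), (174.8121795654297, 75.26818084716797), 11.025883674621582) [0.46696293 0.27989924 0.059794  ]
head [0.5102419  0.2900693  0.06274348] 247 [0.55281354 0.31472062 0.07037887]
all ((460.79656982421875, 274.7618408203125), (278.4521179199219, 198.47486877441406), 0.14165090024471283)
```

```bash
python3 -c "
import cv2,numpy as np
a=cv2.imread('pics/top_scene.png');b=cv2.imread('pics/top_side.png')
cv2.imwrite('pics/tops.png',np.vstack([a[:360,100:],b[:360,100:]])[60:] if 0 else cv2.resize(np.vstack([a[80:380],b[80:380]]),None,fx=.99,fy=.99))"
```

```text
(no output)
```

View pics/tops.png

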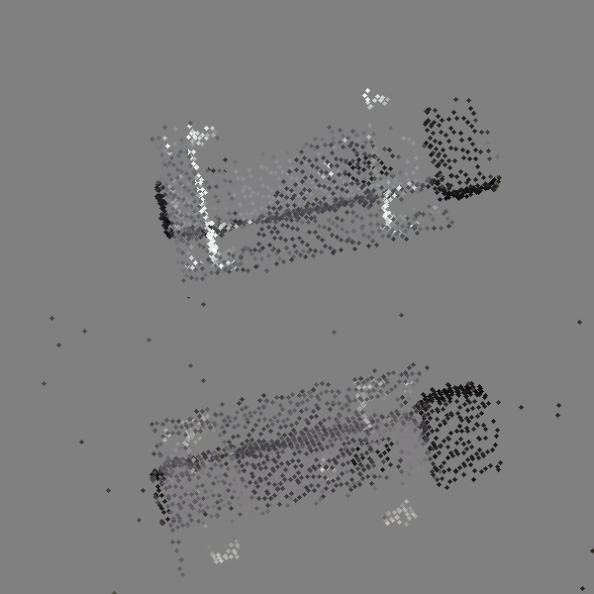

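```bash
python3 - <<'E'
from h import *
yaw=0.195; a=np.array([np.cos(yaw),np.sin(yaw)]);b=np.array([-a[1],a[0]])
for n in("scene","side"):
    c=np.load(n+"c.npy").reshape(-1,3)
    t=(c[:,:2]-[.45,.27])@a; s=(c[:,:2]-[.45,.27])@b
    m=(abs(t)<.13)&(abs(s)<.06)&(c[:,2]>.035)&(c[:,2]<.075)
    print(n,'t range',np.percentile(t[m],[0.3,1,2,98,99,99.7]).round(4))
    mid=m&(abs(t)<.03)
    ztop=np.median(c[mid&(c[:,2]>.056),2]);
    print('handle s',np.percentile(s[mid],[1,5,25,75,95,99]).round(4),ztop)
    top=mid&(c[:,2]>.057);print('top s',np.percentile(s[top],[1,5,95,99]).round(4))
    lo=mid&(c[:,2]<.053); A=np.polyfit(t[lo],s[lo],1);print('sidewall',A,lo.sum())
    k=m&(t>.075); print('head s',np.percentile(s[k],[1,5,95,99]).round(4))
    w=m&(t<.06)&(t>-.07)&(abs(s)>.02)&(abs(s)<.04);
    hb=m&(c[:,2]>.06); print('t z>.06', t[hb].min(),t[hb].max())
m=optics.camera_model("wrist");R=cv2.Rodrigues(m["rvec"])[0];T=cv2.Rodrigues(np.array(r.state()["orientation"]))[0]
print("wrist cam in tool",T.T@(-R.T@m["tvec"]-r.state()["ee_pos"]),(R@T).round(2),m["camera_matrix"])
# feasibility
def ori(ax,up=-1):
    pass
from scipy.spatial.transform import Rotation as Ro
for y in (yaw,0.045):
  for k in (0,np.pi):
    xt=np.array([-np.sin(y),np.cos(y),0])*(1 if k==0 else -1); z=np.array([0,0,-1.]);M=np.stack([xt,np.cross(z,xt),z],1)
    rv=Ro.from_matrix(M).as_rotvec()
    for P in ([.45,.27,.045-0.0187],[.45,.27,.2],[.689-.1-.102,.1425,.082+.015-.0187]):
        q=r.ik(P,rv);print(y,k,P,None if q is None else np.round(q,2))
E
```

```text
scene t range [-0.0706 -0.0703 -0.0699  0.0962  0.0978  0.0998]
handle s [-0.0197 -0.0186 -0.0173 -0.0037  0.0099  0.0146] 0.06020719427160743
top s [-0.0176 -0.0165  0.0128  0.0151]
sidewall [ 0.0102921  -0.01732093] 91
head s [-0.0255 -0.0247  0.0147  0.0213]
t z>.06 -0.062340444950617656 0.10142854683621787
side t range [-0.0719 -0.0715 -0.0696  0.0972  0.0996  0.1017]
handle s [-0.0148 -0.0095  0.003   0.0172  0.0195  0.0205] 0.059890039097638736
top s [-0.0141 -0.0102  0.0172  0.0183]
sidewall [0.01810326 0.01737228] 111
head s [-0.0178 -0.0145  0.0276  0.0291]
t z>.06 -0.0691643162548106 0.10270939320203247
wrist cam in tool [-0.00015997 -0.08293225 -0.14154432] [[ 1.    0.   -0.  ]
 [-0.    0.95 -0.32]
 [-0.    0.32  0.95]] [[300.99299159   0.         258.30487714]
 [  0.         300.99299159 194.64964702]
 [  0.           0.           1.        ]]
0.195 0 [0.45, 0.27, 0.026299999999999997] [ 0.42  0.44 -0.4   0.73  0.    0.22]
0.195 0 [0.45, 0.27, 0.2] [ 0.42  0.29 -0.13  1.15  0.    0.22]
0.195 0 [0.487, 0.1425, 0.07830000000000001] [ 0.16  0.35 -0.38  0.84  0.   -0.04]
0.195 3.141592653589793 [0.45, 0.27, 0.026299999999999997] [ 0.42  0.44 -0.4   0.73  0.   -2.92]
0.195 3.141592653589793 [0.45, 0.27, 0.2] [ 0.42  0.29 -0.13  1.15  0.   -2.92]
0.195 3.141592653589793 [0.487, 0.1425, 0.07830000000000001] [ 0.16  0.35 -0.38  0.84  0.    3.11]
0.045 0 [0.45, 0.27, 0.026299999999999997] [ 0.42  0.44 -0.4   0.73  0.    0.37]
0.045 0 [0.45, 0.27, 0.2] [ 0.42  0.29 -0.13  1.15  0.    0.37]
0.045 0 [0.487, 0.1425, 0.07830000000000001] [ 0.16  0.35 -0.38  0.84  0.    0.11]
0.045 3.141592653589793 [0.45, 0.27, 0.026299999999999997] [ 0.42  0.44 -0.4   0.73  0.   -2.77]
0.045 3.141592653589793 [0.45, 0.27, 0.2] [ 0.42  0.29 -0.13  1.15  0.   -2.77]
0.045 3.141592653589793 [0.487, 0.1425, 0.07830000000000001] [ 0.16  0.35 -0.38  0.84  0.   -3.03]
```

Scanner origin comes out at about (0.450, 0.270) with yaw of about 0.207. The label is at (0.689, 0.142, 0.100) with yaw of about 0.045. I check the sweep for tall obstacles, then move over the scanner and take a wrist picture.

```bash
cat >> h.py <<'E'
from scipy.spatial.transform import Rotation as Ro
def rv(y):
    xt=np.array([-np.sin(y),np.cos(y),0]);z=np.array([0,0,-1.])
    return Ro.from_matrix(np.stack([xt,np.cross(z,xt),z],1)).as_rotvec()
GD=r.grip_depth
def tcp(x,y,zu): return [x,y,zu+.015-GD]
def show(n,f):
    p,d=optics.grab_frame(n);cv2.imwrite(f"pics/{f}.png",p[:,:,::-1]);return p,d
E
python3 - <<'E'
from h import *
for n in("scene","side"):
    c=np.load(n+"c.npy").reshape(-1,3);rr=np.hypot(c[:,0],c[:,1]);an=np.arctan2(c[:,1],c[:,0])
    k=(rr>.3)&(rr<.72)&(c[:,2]>.17)&(c[:,2]<.6)&(an>-1.2)&(an<.6)
    print(n,k.sum(),c[k][::max(1,k.sum()//8)].round(2).tolist())
s=r.state();r.move_l([s["ee_pos"][0],s["ee_pos"][1],.28])
r.reach([.45,.27,.28],rv(.207)); 
s=r.state();print(s["time_s"],s["ee_pos"],s["force"])
m=optics.camera_model("wrist")
p,d=show("wrist","w1");c=cloud("wrist",d);np.savez("w1.npz",p=p,c=c)
E
```

```text
scene 0 []
side 64 [[0.2, -0.5, 0.59], [0.2, -0.51, 0.57], [0.2, -0.5, 0.56], [0.19, -0.49, 0.56], [0.19, -0.49, 0.55], [0.2, -0.49, 0.54], [0.2, -0.5, 0.53], [0.2, -0.5, 0.52]]
3.5833 [0.45041912 0.26941424 0.27995512] [-0.25301553  1.07804248 -0.30027276]
```

View pics/w1.png

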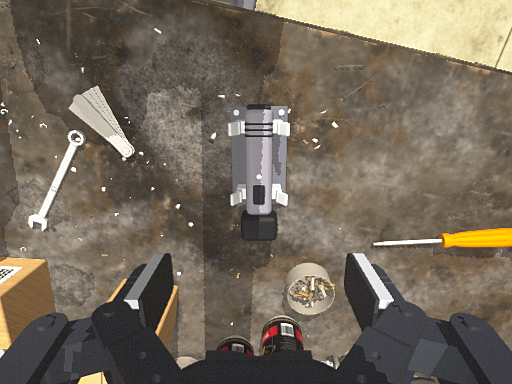

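The wrist view shows the scanner upright at column ~259 (rows 104–240), square to the jaws and centred between the fingers (158 and 365). Nothing stands in the finger path. I refine the pose from this cloud before gripping.

```bash
python3 - <<'E'
from h import *
z=np.load("w1.npz");c=z["c"].reshape(-1,3)
yaw=.207; a=np.array([np.cos(yaw),np.sin(yaw)]);b=np.array([-a[1],a[0]])
t=(c[:,:2]-[.45,.27])@a; s=(c[:,:2]-[.45,.27])@b
m=(abs(t)<.13)&(abs(s)<.05)&(c[:,2]>.055)&(c[:,2]<.075)
print(np.percentile(t[m],[0.3,2,98,99.7]).round(4))
for lo,hi in((-.03,0),(0,.03),(.07,.1)):
    k=m&(t>lo)&(t<hi);print(lo,np.percentile(s[k],[1,50,99]).round(4))
k=m&(abs(t)<.033)&(c[:,2]>.057);print(np.polyfit(t[k],s[k],1),np.median(c[k,2]))
E
```

```text
[-0.0684 -0.065   0.0994  0.105 ]
-0.03 [-0.0156  0.0003  0.015 ]
0 [-0.0149  0.0002  0.0153]
0.07 [-0.0235  0.0001  0.0225]
[-0.00496085 -0.00022464] 0.05867733265361422
```

```bash
python3 - <<'E'
from h import *
o=rv(.205)
print(r.move_l(tcp(.45,.27,.07),o,speed=.15))
print(r.move_l(tcp(.45,.27,.03),o,speed=.06,f_stop=15))
r.grasp(60); s=r.state();print(s["time_s"],s["ee_pos"],s["finger_gap"],s["force"])
r.move_l(tcp(.45,.27,.09),o,speed=.06); r.hold(.2)
s=r.state();print(s["time_s"],s["ee_pos"],s["finger_gap"],s["force"],s["torque"])
p,d=show("side","s2");
E
python3 -c "
import cv2;a=cv2.imread('pics/s2.png');cv2.imwrite('pics/s2c.png',cv2.resize(a[130:320,120:320],None,fx=3,fy=3))"
```

```text
False
False
6.55 [0.45040892 0.27005874 0.02673313] 0.03295192250753137 [-0.53067746 -0.60769481  3.13340262]
7.9 [0.44966404 0.26982321 0.08586294] 0.03331761477985119 [-0.42525691 -0.29435813 -3.74990027] [0.00890197 0.07686107 0.00749863]
```

View pics/s2c.png

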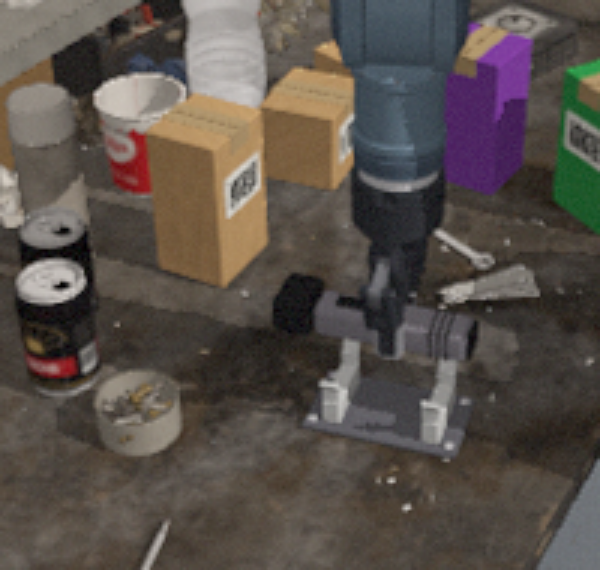

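The picture shows the scanner lifted clear of the rest and level in the fingers. Now I aim it at the label.

```bash
python3 - <<'E'
from h import *
y=.045;L=np.array([.689,.142]);O=L-.202*np.array([np.cos(y),np.sin(y)])
r.move_l(tcp(O[0],O[1],.083),rv(y),speed=.1); r.hold(.5)
s=r.state();print(s["time_s"],s["ee_pos"],s["finger_gap"],s["qvel"])
for n in("scene","side"):
    p,d=show(n,n+"3");c=cloud(n,d);np.savez(n+"3.npz",p=p,c=c)
    q=c.reshape(-1,3);col=p.reshape(-1,3)
    t=(q[:,:2]-O)@[np.cos(y),np.sin(y)];s_=(q[:,:2]-O)@[-np.sin(y),np.cos(y)]
    m=(t>.068)&(t<.115)&(abs(s_)<.04)&(q[:,2]>.06)&(q[:,2]<.14)
    if m.sum(): print(n,m.sum(),'head t',t[m].max(),'s',np.percentile(s_[m],[2,98]),'z',np.percentile(q[m,2],[2,98]))
    h=(abs(t+.05)<.02)&(abs(s_)<.03)&(q[:,2]>.06)&(q[:,2]<.14)
    if h.sum(): print('tail z',np.percentile(q[h,2],[2,98]))
E
python3 -c "
import cv2,numpy as np;a=cv2.imread('pics/side3.png')[130:320,120:320];b=cv2.imread('pics/scene3.png')[110:300,110:310]
cv2.imwrite('pics/c3.png',cv2.resize(np.hstack([a,b]),None,fx=2,fy=2))"
```

```text
10.025 [0.48718949 0.13296843 0.07929489] 0.033206987981848714 [-0.0012166  -0.00106016 -0.00080722 -0.00026922  0.0009599  -0.00056786]
scene 228 head t 0.10232868606795563 s [-0.02558365  0.01413772] z [0.08574806 0.11983766]
tail z [0.0856188  0.11421495]
side 198 head t 0.1040053753188494 s [-0.01513565  0.02827928] z [0.08627319 0.12055194]
tail z [0.0870736  0.11497164]
```

View pics/c3.png

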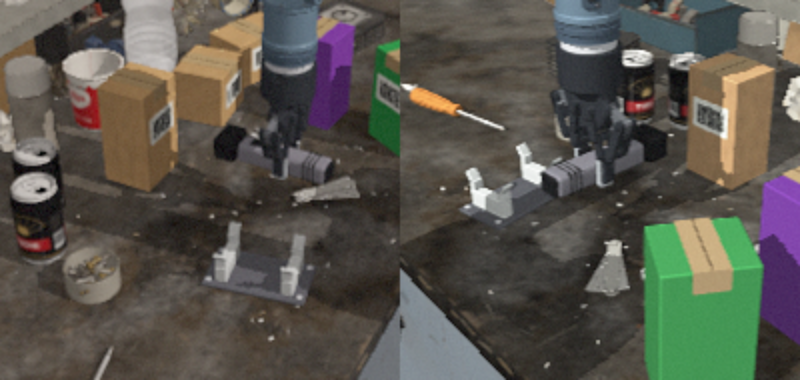

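Both views show the head pointing squarely at the label from about 10 cm. The measured head centre is at z≈0.103, against 0.100 for the label, and the scanner is level. I hold here, then carry it back.

```bash
python3 - <<'E'
from h import *
r.hold(2.3);print(r.state()["ee_pos"],r.state()["time_s"])
o=rv(.205)
r.move_l(tcp(.45,.27,.09),o,speed=.1);r.hold(.3)
s=r.state();print(s["ee_pos"],s["finger_gap"])
r.move_l(tcp(.45,.27,.045),o,speed=.08)
print(r.move_l(tcp(.45,.27,.029),o,speed=.03,f_stop=6))
s=r.state();print(s["time_s"],s["ee_pos"],s["force"],s["torque"])
for n in("scene","side"):show(n,n+"4")
E
python3 -c "
import cv2,numpy as np;a=cv2.imread('pics/side4.png')[130:320,120:320];b=cv2.imread('pics/scene4.png')[110:300,110:310]
cv2.imwrite('pics/c4.png',cv2.resize(np.hstack([a,b]),None,fx=2,fy=2))"
```

```text
[0.48719016 0.13290785 0.07929988] 12.425
[0.45007422 0.26976984 0.08631008] 0.03331903249565832
True
15.5083 [0.4499606  0.26998574 0.02674954] [-0.93672072 -0.95326508  3.90065031] [-0.06623869  0.13106586 -0.02619134]
```

View pics/c4.png

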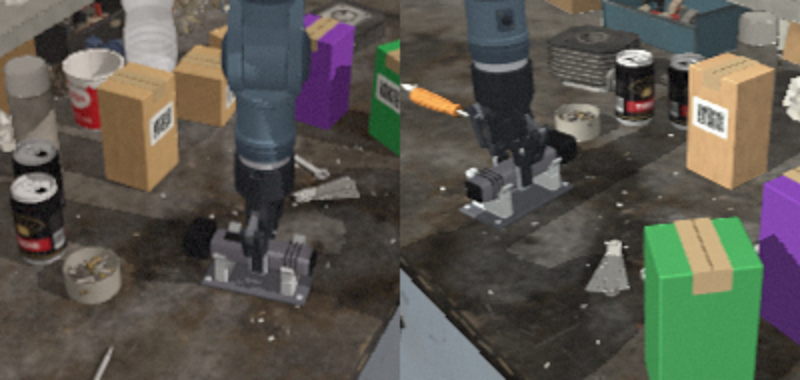

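The views show the scanner seated in both saddles. Contact came at z 0.0267, the same height as at the grasp. Next I release, retreat and check.

```bash
python3 - <<'E'
from h import *
r.open_gripper();r.move_l(tcp(.45,.27,.12),speed=.1);r.move_l([.45,.27,.28],speed=.2);r.hold(.3)
print(r.state()["time_s"],r.state()["force"])
p,d=show("wrist","w5");c=cloud("wrist",d).reshape(-1,3)
yaw=.205; a=np.array([np.cos(yaw),np.sin(yaw)]);b=np.array([-a[1],a[0]])
t=(c[:,:2]-[.45,.27])@a; s=(c[:,:2]-[.45,.27])@b
m=(abs(t)<.13)&(abs(s)<.05)&(c[:,2]>.055)&(c[:,2]<.075)
print(np.percentile(t[m],[0.3,2,98,99.7]).round(4))
for lo,hi in((-.06,-.05),(-.03,0),(0,.03),(.07,.1)):
    k=m&(t>lo)&(t<hi);print(lo,np.percentile(s[k],[1,50,99]).round(4),np.median(c[k,2]))
p,d=show("scene","scene5");c=cloud("scene",d).reshape(-1,3)
top=(abs(c[:,0]-.715)<.1)&(abs(c[:,1]-.135)<.1)&(abs(c[:,2]-.165)<.006);print(cv2.minAreaRect(c[top][:,:2].astype(np.float32)*1000))
show("side","side5")
E
python3 -c "
import cv2,numpy as np;a=cv2.imread('pics/side5.png')[130:320,120:320];b=cv2.imread('pics/w5.png')[90:280,160:360]
cv2.imwrite('pics/c5.png',cv2.resize(np.hstack([a,b]),None,fx=2,fy=2))"
```

```text
18.4917 [-0.52961406 -0.02559817  0.070214  ]
[-0.0677 -0.0643  0.0987  0.1023]
-0.06 [-0.0146  0.0007  0.0161] 0.05861447785488821
-0.03 [-0.0152  0.0007  0.0154] 0.0587332010782738
0 [-0.0145  0.0007  0.0158] 0.05884936774539235
0.07 [-0.0229  0.0007  0.023 ] 0.0645617837405051
((729.6185913085938, 140.50961303710938), (84.14491271972656, 90.62812805175781), 0.9255096316337585)
```

View pics/c5.png

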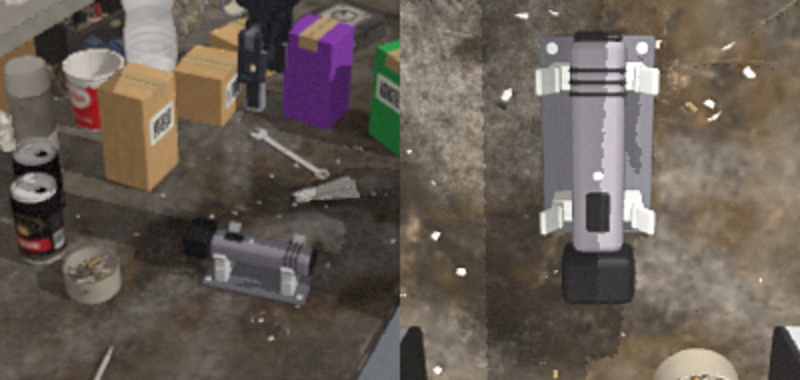

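The scanner lies level in both saddles, within about 1 mm of its first position, and the gripper is clear.

```bash
python3 -c "
from cell import r
print(r.finish_job(), r.state()['time_s'])"
```

```text
the job is handed in; nothing more can be done
the job is handed in; nothing more can be done
```

The tall carton's label was scanned and the scanner is back in its rest. I handed the job in at about 18.5 s of the 54 s; no verdict was reported.

- **Scan:** I gripped the scanner at 60 N and held it square to the label, about 10 cm away, for more than 2 s. The measured head centre was about 2–3 mm above the label's middle, with the scanner level. It was never aimed at another carton.
- **Return:** it touched the saddles at the same height as when I picked it up. After release the wrist camera put it within about 1 mm of where it lay, level, with its head the same way.
- **Cartons:** the tall carton's top face re-measured within 1 mm of its first position. I only checked the wide and cubic cartons by eye in the pictures; nothing went near them.
- **Last state:** the arm was clear above the rest with almost no force on the tool (0.5 N). None of my checks failed or disagreed.

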